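# Push the spoon tray home between the honey jar and the pepper mill

## Robot

A 7-joint arm with a two-finger parallel gripper is mounted at the origin on a cart in front of the work surface, level with it; the furniture and walls round the work are solid. World frame = base frame: x ahead of the robot, y to its left, z up, the work surface at z = 0. Lengths are in m, angles in rad, forces in N, time in s.
With the tool pointing down it reaches from about 0.4 to 0.75 m from the base axis. Payload 19.5 kg.
Tool frame: the origin (TCP) lies at the very end of the fingers, on their centre line; the grasp point (between the pads) lies 19 mm behind it; z points along the fingers, y is the line along which they close (so a half turn about z gives the same grasp; the last joint's range is limited). The gripper opens to 85 mm and grips with 20 to 120 N. Pads are 22 mm wide; open, the fingers measure 114 mm over their backs; the gripper's body (76 mm by 85 mm) begins 54 mm behind the grasp point. The pads swing forward as they close: fully open they stand 13 mm farther back than shut.
Start: joints at [-1.388, 0.707, -0.028, 1.485, 0.022, 0.951, -0.075], TCP at [0.128, 0.561, 0.231] pointing down, gripper open.
Joint ranges: [-2.71, 2.71], [-0.32, 2.16], [-1.57, 1.52], [0, 2.45], [-1.46, 4.6], [0, 2.02], [-2.83, 2.83]. Speed limits (rad/s): [1.89, 1.89, 2.57, 2.57, 3.01, 3.01, 3.01].

## Interface

Orientations are given as a unit quaternion [w, x, y, z].
In Python, from station import * gives the robot as it stands.
- The arm moves only by the shell command python3 -m crank 'ROWS' [OPENING] [FORCE]. ROWS is JSON, one flat list of numbers, 4 for each row, row after row: the shift along the tool's x, y, z in cm, then the turn about the tool's z in degrees. A call has 1 to 12 rows; each row is the pose to reach, as a shift and turn from the pose commanded when the call began, along the tool's axes at that moment; what a row does not reach only later rows make up. A row lasts 1/8 s, in which the tool goes at most 62.5 mm and 10.7 degrees, less where a joint would pass 70% of its speed; a pose out of reach is approached as far as the arm can. A call with a gripper value outside its range is refused whole. OPENING is the gripper's target within -1 to 1 (shut at 1, half-way at 0, fully open at -1), set as the call begins (- or left out, the last holds). The fingers move at their own pace and stop on an object; FORCE is the grip in N (left out, the last holds). Time passes only in rows, so rows that repeat a pose let the fingers close. It gives the time, the measured TCP pose, the force, the opening and the grip force at its end, in the units of the state.
- get_obs(): the state, without advancing time (a new reading comes with each control period).
- snapshot(name): name is "side" or "top"; returns (picture, depth): 420x560x3 uint8, blue, green, red; 420x560 float32, m along the optical axis (not along the pixel's ray), 0 where there is no reading.
- get_calibration(name): a dict with "K" (3x3 intrinsics, pixels), "k1" (the pictures are not rectified: a ray, as slopes to the right and down, at radius r is drawn at 1 + k1 r^2 times it, then the intrinsics apply), "extrinsics" (4x4, takes a point from camera to world coordinates). Camera axes: x right, y down, z forward; pixel columns grow to the right and rows downward; lengths in m; the calibration is good to about 2 mm. A picture is of the moment at which its call begins. get_calibration takes no time and is no camera call.
- close_job(): hands the job in; it is judged then, once.
The state is a dict: "clock": time; "qpos": joint angles; "dq": joint speeds; "tau": joint torques, N m; "tool_pos": TCP position; "eef_rot": TCP orientation; "wrist_force": force on the tool from outside, world axes, zero at the start; "moment": the same for the moment, N m; "finger_gap": finger opening in m; "grip_force": force on a finger pad.
Only numpy, scipy, OpenCV 4.12 (cv2) and the standard library are available. Lean on these libraries where they do the work, as an engineer would, in place of code of your own. Each camera call takes 0.05 s, during which the arm holds its last target. There are 200 camera calls.

## Task

Put the wooden spoon tray away: without lifting it or taking hold of it, push it from outside with the fingers, head first, along the worktop through the narrow gap between the honey jar and the pepper mill until its head end meets the front of the tea box. Do not reach into the tray; the two teaspoons stay lying in it. Keep the hand off the jar, the mill and the tea box (the tray itself may brush or meet them), and leave everything else where it stands.

Things in the scene. Friction and masses are not known exactly. Their poses are not given: they have to be found in the camera images.
- tea_box: closed oak tea box, 140 mm deep (its x), 254 mm wide (its y), 89 mm high, fixed. Origin: centre of its underside. Its front, a plain wall 65 mm from the origin on its -x side (a small brass tab at 79 to 84 mm height juts out 5 mm), faces the tray; its +x is the direction to push. The gap's middle lies straight before the front's middle, to within 4 mm
- honey_jar: honey jar with a grey lid, 66 by 72 mm (the 72 mm across the gap), 102 mm high, fixed. Origin: centre of its underside. It stands on one side of the gap, 173 mm from the tea box's origin along the box's -x and 76.5 mm to the side; which side varies
- pepper_mill: dark turned-wood pepper mill, 58 mm across the foot, 150 mm high, fixed. Origin: centre of its underside. It stands on the other side of the gap, 153 mm from the honey jar centre to centre; the clear gap between the two is 88 mm
- tray: shallow pale wooden spoon tray, open at the top, 200 mm long (its x) by 80 mm wide (its y) by 24 mm high, walls 5 mm thick, outer corners rounded to 12 mm radius, about 0.35 kg, loose on the worktop. Origin: centre of its underside; +x points along its length to its head, the end nearer the gap. At the start it lies in front of the gap, somewhat off line and askew
- tray_head (a point): middle of the tray's head end face, at half height (100 mm from the tray's origin along +x, 12 mm up)
- tray_tail (a point): middle of the tray's tail end face, at half height (100 mm from the tray's origin along -x, 12 mm up): the face to push on
- teaspoon_a: steel teaspoon, 30 by 135 by 14 mm, lying loose in the tray, lengthways
- teaspoon_b: a second teaspoon like it, beside the first in the tray
- lemon_b: lemon, 67 by 54 by 54 mm, bystander; origin under its middle
- tumbler_a: clear drinking glass, 80 mm across, 100 mm high, bystander; origin under its middle
- salt_shaker: glass salt shaker, 44 mm across, 90 mm high, bystander; origin under its middle
- espresso_c: white espresso cup, 62 by 80 by 56 mm, bystander; origin under its middle
- matchbox: closed matchbox, 36 by 53 by 15 mm, bystander; origin under its middle
- tea_light_a: tea light in a metal cup, 38 mm across, 15 mm high, bystander; origin under its middle
Not all that is in view belongs to the job. What is shaped like the teaspoon_b but blue is not meant.

How it is judged:
By the outcome, as a careful person would: the job done as asked, in the order asked, and still so for the second after the job is handed in, with the robot touching nothing.
It also fails if it takes over 61 s, if anything falls off the work surface, if the arm or the gripper's body presses on something with over 40 N, if the wrist force passes 120 N, or if a joint passes its speed limit or range.

## Working session

There is one attempt and no reset: what is moved stays moved. The work goes in short steps, Python scripts to look and compute and a shell command to move; the robot and the scene stay as the last step left them, time stands still between calls to the robot, and variables do not carry over. Pictures are saved under pics/ and viewed, at most 11 in all, crops included, and the job is handed in when it is done.

```bash
mkdir -p pics; cat > h.py <<'E'
from station import *
import numpy as np, cv2
def world(name,depth,uv):
    c=get_calibration(name);K=np.array(c["K"]);T=np.array(c["extrinsics"])
    uv=np.atleast_2d(uv).astype(float)
    d=cv2.undistortPoints(uv[:,None],K,np.array([c["k1"],0,0,0,0.]))[:,0]
    r=np.c_[d,np.ones(len(d))]
    z=np.array([depth[int(round(v)),int(round(u))] for u,v in uv])
    return (r*z[:,None])@T[:3,:3].T+T[:3,3]
def plane(name,uv,h):
    c=get_calibration(name);K=np.array(c["K"]);T=np.array(c["extrinsics"])
    d=cv2.undistortPoints(np.atleast_2d(uv).astype(float)[:,None],K,np.array([c["k1"],0,0,0,0.]))[:,0]
    r=np.c_[d,np.ones(len(d))]@T[:3,:3].T
    return T[:3,3]+r*((h-T[2,3])/r[:,2])[:,None]
E
python3 - <<'E'
from h import *
for n in("top","side"):
    p,d=snapshot(n);cv2.imwrite(f"pics/{n}0.png",p);np.save(n+"0.npy",d)
    print(n,get_calibration(n))
print(get_obs())
E
```

```text
top {'K': array([[500.31926827,   0.        , 276.0857167 ],
       [  0.        , 500.31926827, 209.95316507],
       [  0.        ,   0.        ,   1.        ]]), 'k1': -0.09948075728525937, 'extrinsics': array([[-0.00407582, -0.99103509,  0.13353967,  0.42071632],
       [-0.99993796,  0.0026548 , -0.01081754, -0.03727439],
       [ 0.01036604, -0.13357547, -0.99098443,  1.33149883],
       [ 0.        ,  0.        ,  0.        ,  1.        ]])}
side {'K': array([[487.48670019,   0.        , 270.28722951],
       [  0.        , 487.48670019, 219.64476731],
       [  0.        ,   0.        ,   1.        ]]), 'k1': -0.11530773869870796, 'extrinsics': array([[ 0.98513115, -0.1260455 ,  0.11674398,  0.4006386 ],
       [-0.17061611, -0.63798245,  0.7509118 , -1.09078667],
       [-0.02016845, -0.75966501, -0.65000178,  0.96630318],
       [ 0.        ,  0.        ,  0.        ,  1.        ]])}
{'clock': 0.1, 'qpos': array([-1.3876881 ,  0.70701474, -0.02758162,  1.48493083,  0.02200782,
        0.95089174, -0.0755035 ]), 'dq': array([-0.00071372, -0.00209207, -0.00034241, -0.00081423, -0.00012873,
       -0.00085875,  0.00105797]), 'tau': array([ 9.38638259e-04, -8.84289622e+01,  1.23642281e+00, -2.36455357e+01,
        1.71204930e-02,  5.05107280e-03, -5.78429626e-05]), 'tool_pos': array([0.12814669, 0.56030955, 0.23089452]), 'eef_rot': array([-2.45925727e-05,  1.12180956e-01,  9.93687683e-01, -4.70414315e-04]), 'wrist_force': array([-0.45559337, -0.18521546, -0.43571706]), 'moment': array([0.0606932 , 0.03246416, 0.0158109 ]), 'grip_force': 0.0, 'finger_gap': 0.08510161854534741}
```

View pics/top0.png

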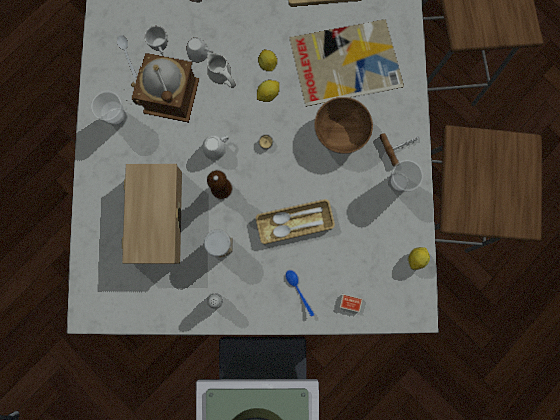

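View pics/side0.png

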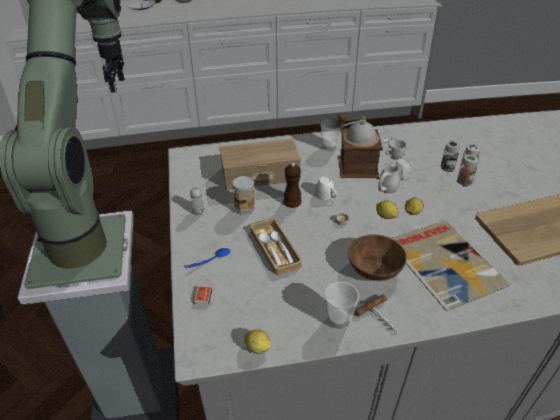

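The top view shows the tea box at left (edge around column 181), jar (217,243), mill (219,184), and the tray at (295,223) with its head to the left and tail at about (331,215). The push direction is roughly +y.

```bash
cat >> h.py <<'E'
def cloud(name,depth):
    vv,uu=np.mgrid[0:420,0:560]
    return world(name,depth,np.c_[uu.ravel(),vv.ravel()]).reshape(420,560,3)
def tray(C,p,box):
    # tray: non-grey (wood) pixels in a window, rim height
    u0,v0,u1,v1=box
    hsv=cv2.cvtColor(p,cv2.COLOR_BGR2HSV)
    m=((hsv[...,1]>60)&(C[...,2]>.012)&(C[...,2]<.04)).astype(np.uint8)
    w=np.zeros_like(m);w[v0:v1,u0:u1]=1;m*=w
    n,l,s,_=cv2.connectedComponentsWithStats(m);k=1+np.argmax(s[1:,4])
    P=C[l==k][:,:2].astype(np.float32)
    uv=np.argwhere(l==k)[:,::-1]
    return cv2.minAreaRect((plane("top",uv,.024)[:,:2]*1000).astype(np.float32)),s[k]
E
python3 - <<'E'
from h import *
p=cv2.imread("pics/top0.png");d=np.load("top0.npy");C=cloud("top",d)
print("table z",np.median(C[310:325,100:180,2]))
r,s=tray(C,p,(235,180,350,260));print("tray",r,s,cv2.boxPoints(r))
def blob(win,lo,hi):
    u0,v0,u1,v1=win;W=C[v0:v1,u0:u1].reshape(-1,3);P=W[(W[:,2]>lo)&(W[:,2]<hi)]
    r=cv2.minAreaRect((P[:,:2]*1000).astype(np.float32));print(len(P),np.round(P.mean(0),3),r);return r
r=blob((110,150,195,275),.075,.1);print(cv2.boxPoints(r))
blob((195,225,240,265),.09,.12)
blob((200,160,240,205),.02,.16);blob((200,160,240,205),.13,.16)
for n,w in dict(salt=(200,285,235,312),lemon=(405,240,435,275),matchb=(330,290,365,318),glass=(385,155,425,195),tl=(255,132,275,152),esp=(200,130,232,160)).items():
    print(n);blob(w,.008,.12)
E
```

```text
table z -0.00011501451110917937
tray ((567.9827880859375, -101.28160858154297), (79.2676773071289, 198.38377380371094), 12.378273963928223) [256 199  79  44 391] [[ 508.00705   -12.891675]
 [ 550.5335   -206.66376 ]
 [ 627.9585   -189.67154 ]
 [ 585.43207     4.10054 ]]
5260 [0.58  0.268 0.089] ((582.225830078125, 268.69769287109375), (252.57704162597656, 140.14414978027344), 0.1284545212984085)
[[455.78052 338.48645]
 [456.09473 198.34267]
 [708.67114 198.90894]
 [708.35693 339.05273]]
572 [0.507 0.095 0.101] ((507.60528564453125, 95.38587951660156), (64.7765884399414, 64.94457244873047), 0.5997653603553772)
459 [0.653 0.092 0.108] ((656.697998046875, 94.4129638671875), (50.664310455322266, 46.359710693359375), 89.89060974121094)
234 [0.658 0.095 0.137] ((658.2547607421875, 95.07260131835938), (41.475032806396484, 41.26396179199219), 33.868072509765625)
salt
230 [0.364 0.102 0.072] ((363.53851318359375, 101.0775375366211), (42.18727111816406, 48.76829528808594), 8.312997817993164)
lemon
397 [ 0.467 -0.42   0.045] ((465.8019104003906, -436.52874755859375), (77.06101989746094, 62.011138916015625), 79.82527923583984)
matchb
285 [ 0.353 -0.245  0.016] ((353.259521484375, -245.02035522460938), (54.438392639160156, 35.91057205200195), 75.56329345703125)
glass
932 [ 0.684 -0.389  0.053] ((689.9171752929688, -386.22650146484375), (78.72710418701172, 110.3536148071289), 78.98912811279297)
tl
107 [ 0.786 -0.024  0.011] ((783.2425537109375, -24.04411506652832), (43.75787353515625, 36.07368087768555), 5.23056697845459)
esp
465 [0.764 0.111 0.043] ((772.8046875, 112.37538146972656), (58.0184211730957, 71.09066772460938), 63.92607879638672)
```

```bash
python3 -m crank '[-36,-26.6,0,60,-36,-26.6,0,60,-36,-26.6,0,60,-36,-26.6,0,60,-36,-26.6,0,60,-36,-26.6,0,60,-36,-26.6,0,60,-36,-26.6,0,60,-36,-26.6,0,60]' 1 30
cat > w.py <<'E'
import sys
from h import *
from scipy.spatial.transform import Rotation as R
# usage: w.py x y z heading(deg of tool x) -> row (cm, deg)
o=get_obs();q=o["eef_rot"];M=R.from_quat([q[1],q[2],q[3],q[0]]).as_matrix();t=o["tool_pos"]
a=list(map(float,sys.argv[1:]));h=np.degrees(np.arctan2(M[1,0],M[0,0]))
print("pos",t.round(4),"head",h.round(2),"zaxis",M[:,2].round(3),"F",o["wrist_force"].round(1),"t",o["clock"],"gap",o["finger_gap"].round(4))
if a: print("row",(M.T@(np.array(a[:3])-t)*100).round(2),(-(a[3]-h)).round(1))
E
python3 w.py .492 -.066 .10 90
```

```text
clock: 1.23
tool_pos: [0.4198, 0.2208, 0.2311]
eef_rot: [-0.0, 0.594, 0.804, -0.0]
wrist_force: [-0.9, 1.5, -0.0]
finger_gap: 0.0001
grip_force: 0.0Traceback (most recent call last):
  File "w.py", line 7, in <module>
    print("pos",t.round(4),"head",h.round(2),"zaxis",M[:,2].round(3),"F",o["wrist_force"].round(1),"t",o["clock"],"gap",o["finger_gap"].round(4))
                                                                                                                        ^^^^^^^^^^^^^^^^^^^^^
AttributeError: 'float' object has no attribute 'round'
```

```bash
sed -i 's/o\["finger_gap"\].round(4)/o["finger_gap"]/; s/(-(a\[3\]-h)).round(1)/round(h-a[3],1)/' w.py; python3 w.py .492 -.066 .20 90;python3 w.py .492 -.066 .05 90
```

```text
pos [0.4198 0.2208 0.2311] head 107.07 zaxis [-0.001 -0.    -1.   ] F [-0.9  1.5 -0. ] t 1.225 gap 7.545428775572543e-05
row [-29.54  -1.51   3.11] 17.1
pos [0.4198 0.2208 0.2311] head 107.07 zaxis [-0.001 -0.    -1.   ] F [-0.9  1.5 -0. ] t 1.225 gap 7.545428775572543e-05
row [-29.54  -1.5   18.11] 17.1
```

```bash
python3 -m crank '[-29.5,-1.5,3,17,-29.5,-1.5,3,17,-29.5,-1.5,3,17,-29.5,-1.5,3,17,-29.5,-1.5,3,17,-29.5,-1.5,3,17,-29.5,-1.5,18,17,-29.5,-1.5,18,17,-29.5,-1.5,18,17,-29.5,-1.5,18,17]'
python3 w.py .492 -.066 .010 90
python3 - <<'E'
from h import *
p,d=snapshot("side");cv2.imwrite("pics/s1.png",cv2.resize(p[170:350,160:360],None,fx=3,fy=3))
E
```

```text
clock: 2.48
tool_pos: [0.4916, -0.0634, 0.0503]
eef_rot: [-0.001, 0.706, 0.709, -0.001]
wrist_force: [0.2, 0.4, 1.1]
finger_gap: -0.0001
grip_force: 0.0
pos [ 0.4916 -0.0634  0.0503] head 90.25 zaxis [-0.003  0.001 -1.   ] F [0.2 0.4 1.1] t 2.475 gap -8.405817205475044e-05
row [-0.27  0.05  4.03] 0.3
```

View pics/s1.png

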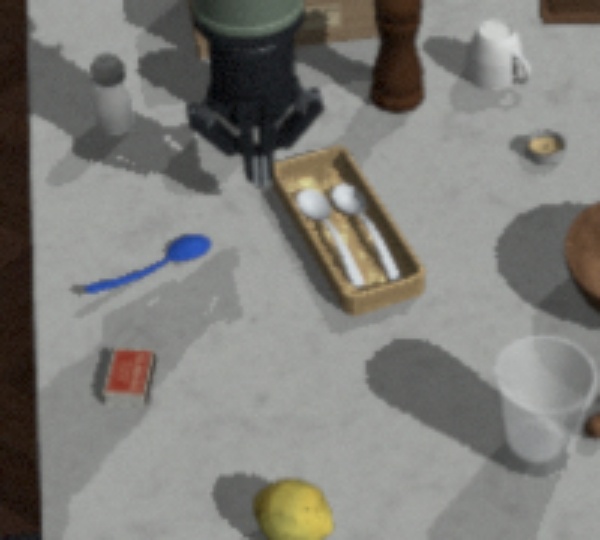

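The shut fingers are beside the tray's near side at (258,170), and the blue spoon at (190,247) is clear. I lower and push the head sideways.

```bash
python3 -m crank '[-0.2,0,3.9,0,-0.2,0,3.9,0,-0.2,0.8,3.9,0,-0.2,1.4,3.9,0,-0.2,2,3.9,0,-0.2,2.4,3.9,0,-0.2,2.8,3.9,0,-0.2,3.2,3.9,0,-0.2,3.6,3.9,0,-0.2,3.6,3.9,0]'
python3 - <<'E'
from h import *
p,d=snapshot("top");cv2.imwrite("pics/t2.png",cv2.resize(p[130:310,120:370],None,fx=3,fy=3));C=cloud("top",d)
r,s=tray(C,p,(235,180,350,260));print("tray",r,s,cv2.boxPoints(r))
E
python3 w.py
```

```text
clock: 3.78
tool_pos: [0.5276, -0.0668, 0.0133]
eef_rot: [-0.001, 0.706, 0.708, -0.0]
wrist_force: [-11.6, 3.5, 15.9]
finger_gap: 0.0002
grip_force: 7.6
tray ((591.6033935546875, -158.00009155273438), (79.55064392089844, 93.82000732421875), 6.277711868286133) [297 196  39  32 155] [[ 546.9371  -115.72072]
 [ 557.1961  -208.97813]
 [ 636.2697  -200.27946]
 [ 626.0107  -107.02205]]
pos [ 0.5275 -0.0668  0.0133] head 90.14 zaxis [-0.002  0.001 -1.   ] F [-10.7   3.8  15.4] t 3.825 gap -0.00027882586754743793
```

View pics/t2.png

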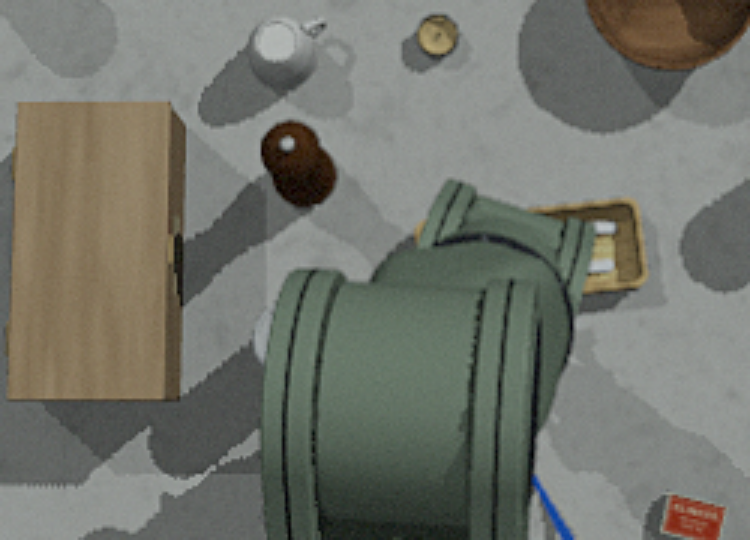

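The arm hides the head in the top view, but the visible tail gives about 6° of yaw left, with the centre near x=586. The upward force suggests the shut tips touch the worktop, so I raise 6 mm. Then I give a small push nearer the head.

```bash
python3 -m crank '[0,-0.8,-0.6,0,3,-0.8,-0.6,0,3,-0.8,-0.6,0,3,-0.2,-0.6,0,3,0.1,-0.6,0,3,0.3,-0.6,0,3,0.3,-0.6,0,3,-2,-0.6,0,3,-2,-9,0,-5,-2,-9,0,-11,-2,-9,0,-17,-2,-9,0]'
python3 w.py
```

```text
clock: 5.32
tool_pos: [0.5088, -0.2247, 0.1027]
eef_rot: [0.001, 0.706, 0.708, 0.0]
wrist_force: [0.7, -0.2, 0.3]
finger_gap: 0.0002
grip_force: 0.0
pos [ 0.5088 -0.2247  0.1027] head 90.13 zaxis [ 0.001 -0.001 -1.   ] F [ 0.7 -0.2  0.3] t 5.325 gap 0.00017595306851248333
```

```bash
python3 -m crank '[-6,0,0,0,-10,3,0,0,-10,3,0,0]' 0.4
python3 - <<'E'
from h import *
p,d=snapshot("top");cv2.imwrite("pics/t3.png",cv2.resize(p[130:310,150:400],None,fx=3,fy=3));C=cloud("top",d)
r,s=tray(C,p,(235,180,350,260));print("tray",r,s,cv2.boxPoints(r))
E
python3 w.py
```

```text
clock: 5.7
tool_pos: [0.5394, -0.3256, 0.1018]
eef_rot: [0.001, 0.707, 0.707, -0.0]
wrist_force: [0.7, 0.8, -0.4]
finger_gap: 0.0257
grip_force: 0.0
tray ((586.6917724609375, -106.18307495117188), (79.3292465209961, 198.32138061523438), 5.45335054397583) [259 196  77  36 391] [[ 537.7829     -11.24073  ]
 [ 556.63043   -208.66449  ]
 [ 635.60065   -201.12543  ]
 [ 616.7531      -3.7016602]]
pos [ 0.5387 -0.3234  0.1016] head 90.05 zaxis [ 0. -0. -1.] F [-0.8  0.2 -0.7] t 5.75 gap 0.025615182478608074
```

View pics/t3.png

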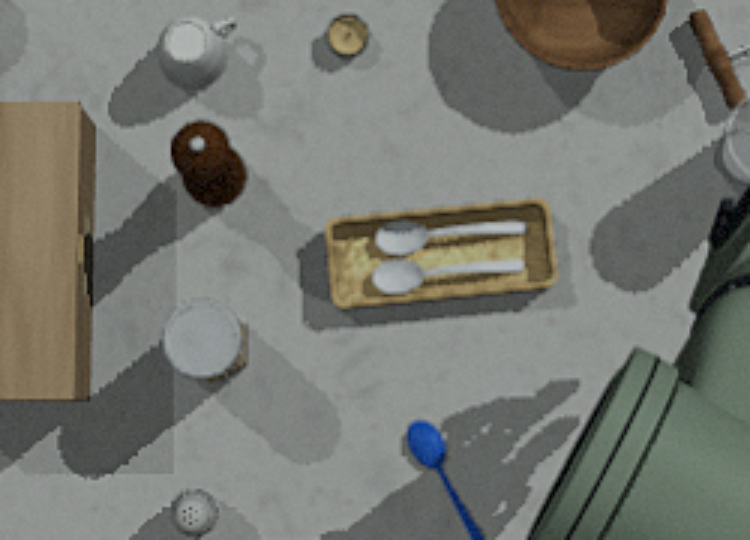

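The tray now has centre (587,-106) and heading 95.4°, with both spoons in it. Next is the steered two-finger push on the tail.

```bash
python3 w.py .5994 -.2416 .016 95.4
```

```text
pos [ 0.5387 -0.3234  0.1016] head 90.05 zaxis [ 0. -0. -1.] F [-0.8  0.2 -0.7] t 5.75 gap 0.025615182478608074
row [8.18 6.07 8.56] -5.4
```

```bash
python3 -m crank '[4,3,1,-5.4,8.2,6.1,3,-5.4,8.2,6.1,6,-5.4,8.2,6.1,8.5,-5.4,8.2,6.1,8.5,-5.4]' 0.4
python3 w.py .5971 -.2167 .016 95.4;python3 w.py .5937 -.2069 .016 94.05;python3 w.py .5904 -.1971 .016 92.7;python3 w.py .5875 -.1872 .016 91.35;python3 w.py .5848 -.1772 .016 90
python3 - <<'E'
from h import *
p,d=snapshot("side");cv2.imwrite("pics/s4.png",cv2.resize(p[170:350,160:360],None,fx=3,fy=3))
E
```

```text
clock: 6.38
tool_pos: [0.5986, -0.2392, 0.0159]
eef_rot: [-0.001, 0.672, 0.741, -0.001]
wrist_force: [-0.2, 0.2, 1.3]
finger_gap: 0.0254
grip_force: 0.0
pos [ 0.5986 -0.2392  0.0159] head 95.56 zaxis [-0.003  0.001 -1.   ] F [-0.2  0.2  1.3] t 6.375 gap 0.02540834906958279
row [ 2.25  0.07 -0.01] 0.2
pos [ 0.5986 -0.2392  0.0159] head 95.56 zaxis [-0.003  0.001 -1.   ] F [-0.2  0.2  1.3] t 6.375 gap 0.02540834906958279
row [ 3.26 -0.17 -0.01] 1.5
pos [ 0.5986 -0.2392  0.0159] head 95.56 zaxis [-0.003  0.001 -1.   ] F [-0.2  0.2  1.3] t 6.375 gap 0.02540834906958279
row [ 4.27 -0.4  -0.  ] 2.9
pos [ 0.5986 -0.2392  0.0159] head 95.56 zaxis [-0.003  0.001 -1.   ] F [-0.2  0.2  1.3] t 6.375 gap 0.02540834906958279
row [ 5.28 -0.6  -0.  ] 4.2
pos [ 0.5986 -0.2392  0.0159] head 95.56 zaxis [-0.003  0.001 -1.   ] F [-0.2  0.2  1.3] t 6.375 gap 0.02540834906958279
row [ 6.3  -0.77 -0.  ] 5.6
```

View pics/s4.png

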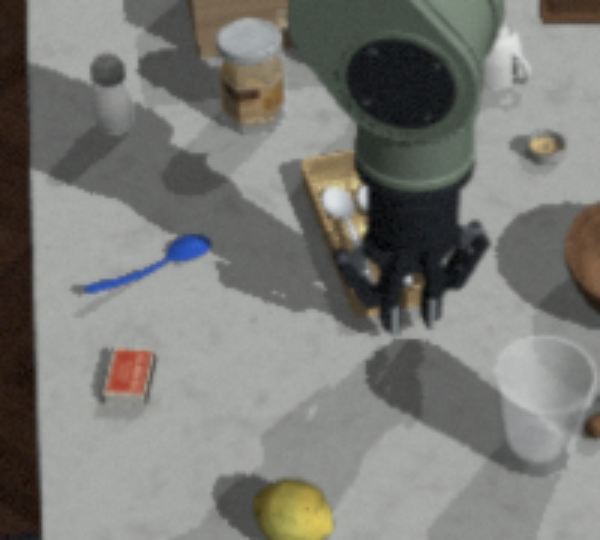

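The two fingertips at (390,325) and (432,318) stand just behind the tail.

```bash
python3 -m crank '[1.8,0,0,0.2,2.3,0.05,0,0.2,2.8,-0.05,0,0.8,3.3,-0.2,0,1.5,3.8,-0.3,0,2.2,4.3,-0.4,0,2.9,4.8,-0.5,0,3.5,5.3,-0.6,0,4.2,5.8,-0.7,0,4.9,6.3,-0.8,0,5.6,6.3,-0.8,0,5.6]'
python3 - <<'E'
from h import *
p,d=snapshot("side");cv2.imwrite("pics/s5.png",cv2.resize(p[130:330,160:360],None,fx=3,fy=3))
p,d=snapshot("top");cv2.imwrite("pics/t5.png",p);C=cloud("top",d)
r,s=tray(C,p,(225,180,350,260));print("tray",r,s,cv2.boxPoints(r))
E
python3 w.py
```

```text
clock: 7.8
tool_pos: [0.5857, -0.1787, 0.0175]
eef_rot: [0.0, 0.708, 0.706, -0.0]
wrist_force: [-0.3, -1.7, 1.5]
finger_gap: 0.0254
grip_force: 1.0
tray ((584.9864501953125, -48.763816833496094), (158.66139221191406, 76.98780822753906), 89.85877990722656) [245 200  61  30 220] [[ 546.2971   -127.99939 ]
 [ 623.28467  -128.18915 ]
 [ 623.6758     30.471756]
 [ 546.68823    30.661514]]
pos [ 0.5857 -0.1787  0.0173] head 89.91 zaxis [ 0. -0. -1.] F [-0.2 -2.2  2. ] t 7.9 gap 0.02576980207679981
```

View pics/s5.png

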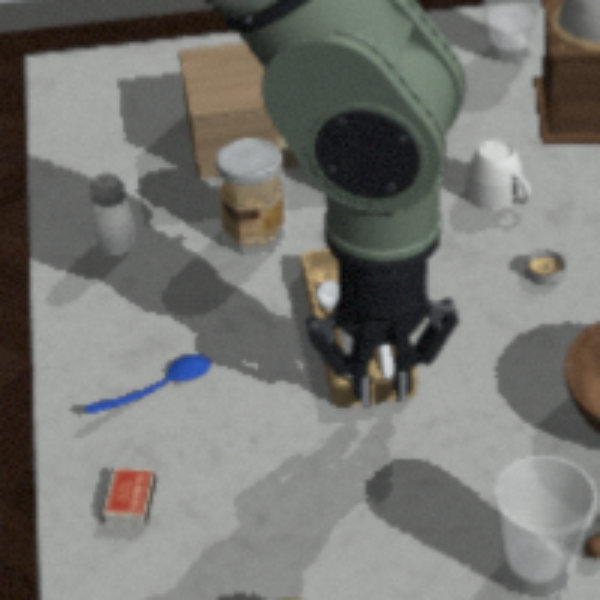

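View pics/t5.png

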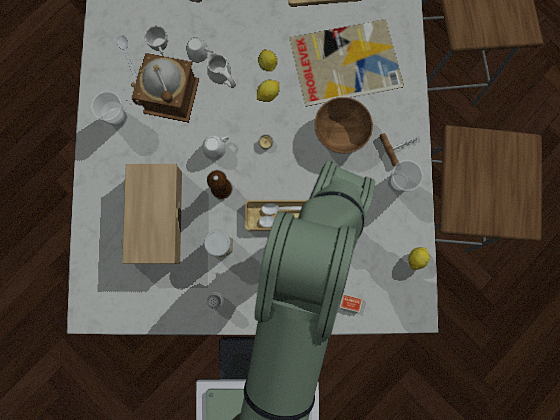

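The tray is now straight at heading ≈90°, x≈585, with its head at y≈31. The jar (217,243) and mill (219,184) sit symmetrically ahead of it.

```bash
python3 -m crank '[0.8,0,0,0,1.6,0,0,0,2.4,0.05,0,0,3.2,0.05,0,0,4,0.05,0,0,4.8,0.05,0,0,5.6,0.05,0,0,6.4,0.05,0,0,7.2,0.05,0,0,8,0.05,0,0,8.8,0.05,0,0,9.6,0.05,0,0]'
python3 - <<'E'
from h import *
p,d=snapshot("top");cv2.imwrite("pics/t6.png",cv2.resize(p[130:310,100:350],None,fx=3,fy=3));C=cloud("top",d)
r,s=tray(C,p,(190,180,350,260));print("tray",r,s,cv2.boxPoints(r))
E
python3 w.py
```

```text
clock: 9.4
tool_pos: [0.5863, -0.0821, 0.0172]
eef_rot: [0.0, 0.708, 0.707, -0.0]
wrist_force: [0.2, -4.8, 3.9]
finger_gap: 0.026
grip_force: 2.7
tray ((609.7493896484375, 84.66421508789062), (65.55188751220703, 133.15150451660156), 36.633243560791016) [208 199  45  31 152] [[543.72253  118.53226 ]
 [623.1727    11.681982]
 [675.77625   50.796173]
 [596.32605  157.64645 ]]
pos [ 0.5863 -0.0807  0.0171] head 89.98 zaxis [-0.     0.001 -1.   ] F [ 0.2 -1.9  2.7] t 9.45 gap 0.0253982364977109
```

View pics/t6.png

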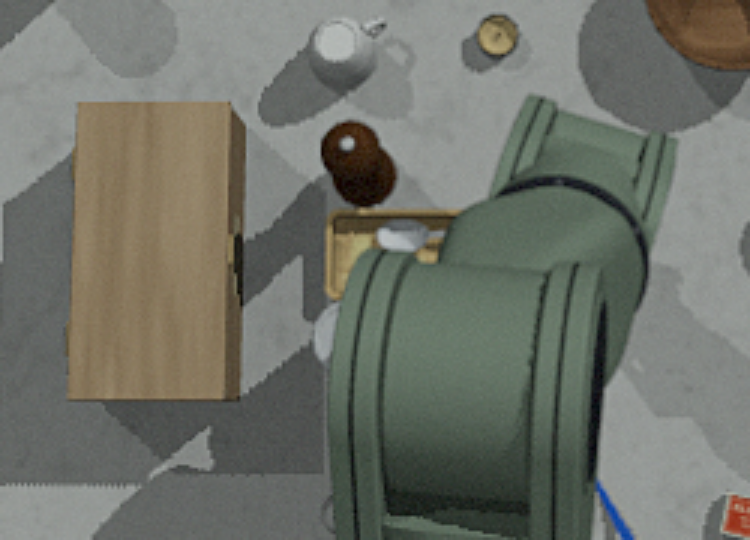

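The tray is in the gap at low force, with its head past the mill. I continue to contact with the box.

```bash
python3 -m crank '[0.8,0,0,0,1.6,0,0,0,2.4,0,0,0,3.2,0,0,0,4,0,0,0,4.8,0,0,0,5.6,0,0,0,6.2,0,0,0,6.7,0,0,0,7,0,0,0]'; python3 -m crank '[0.2,0,0,0,0.4,0,0,0]'; python3 -m crank '[0.2,0,0,0,0.3,0,0,0]'
```

```text
clock: 10.7
tool_pos: [0.5864, -0.0122, 0.0171]
eef_rot: [0.0, 0.708, 0.707, -0.0]
wrist_force: [0.5, -4.3, -0.0]
finger_gap: 0.0254
grip_force: 1.6
clock: 10.95
tool_pos: [0.5864, -0.0085, 0.0171]
eef_rot: [0.0, 0.708, 0.707, -0.0]
wrist_force: [-0.3, -3.3, 1.4]
finger_gap: 0.0255
grip_force: 1.6
clock: 11.2
tool_pos: [0.5864, -0.0063, 0.0171]
eef_rot: [0.001, 0.708, 0.706, -0.0]
wrist_force: [0.3, -10.7, -0.2]
finger_gap: 0.0258
grip_force: 5.3
```

```bash
python3 -m crank '[0.1,0,0,0,0.1,0,0,0]'; python3 -m crank '[0.1,0,0,0,0.1,0,0,0]'
```

```text
clock: 11.45
tool_pos: [0.5865, -0.0063, 0.0171]
eef_rot: [0.001, 0.708, 0.706, -0.001]
wrist_force: [0.1, -12.2, 0.2]
finger_gap: 0.0255
grip_force: 6.2
clock: 11.7
tool_pos: [0.5865, -0.0061, 0.0171]
eef_rot: [0.001, 0.708, 0.706, -0.001]
wrist_force: [0.2, -16.8, -0.8]
finger_gap: 0.0257
grip_force: 8.4
```

Commanded motion no longer moves the tray and the force keeps building, so the head is against the box. I back off, lift clear and check.

```bash
python3 -m crank '[-1,0,0,0,-4,0,0,0,-8,0,0,0,-8,0,-6,0,-8,0,-12,0,-14,0,-14,0,-20,0,-14,0,-26,0,-14,0,-32,0,-14,0,-32,0,-14,0]'
python3 - <<'E'
from h import *
p,d=snapshot("top");cv2.imwrite("pics/t7.png",cv2.resize(p[130:310,100:350],None,fx=3,fy=3));C=cloud("top",d)
r,s=tray(C,p,(180,180,300,260));print("tray",r,s,cv2.boxPoints(r))
p,d=snapshot("side");cv2.imwrite("pics/s7.png",cv2.resize(p[120:320,160:360],None,fx=3,fy=3))
E
python3 w.py
```

```text
clock: 12.95
tool_pos: [0.5841, -0.3282, 0.1565]
eef_rot: [0.0, 0.71, 0.705, -0.001]
wrist_force: [0.4, 0.9, 0.4]
finger_gap: 0.0255
grip_force: 0.0
tray ((612.3772583007812, 104.0597915649414), (200.39923095703125, 131.0319366455078), 89.8750228881836) [180 180  76  50 531] [[546.6429      4.003319 ]
 [677.6745      3.7175064]
 [678.11163   204.11627  ]
 [547.08      204.40207  ]]
pos [ 0.5858 -0.3232  0.1567] head 89.89 zaxis [-0.     0.001 -1.   ] F [0.5 1.7 0.2] t 13.05 gap 0.025615605187878768
```

View pics/t7.png

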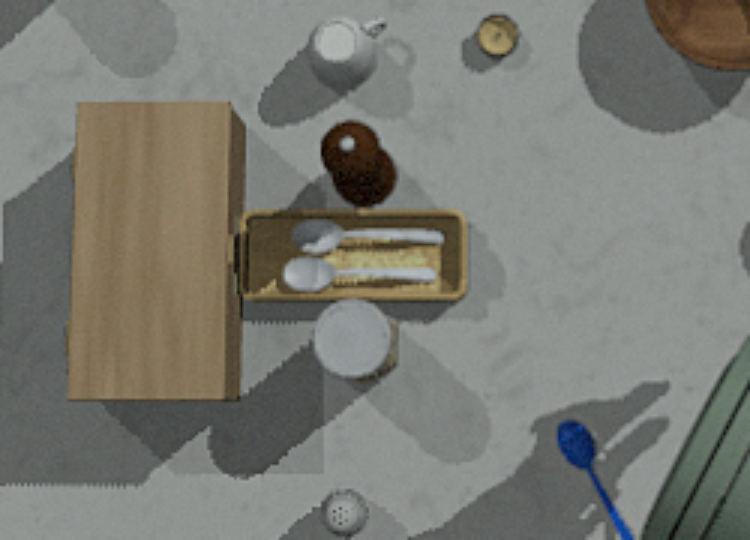

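View pics/s7.png

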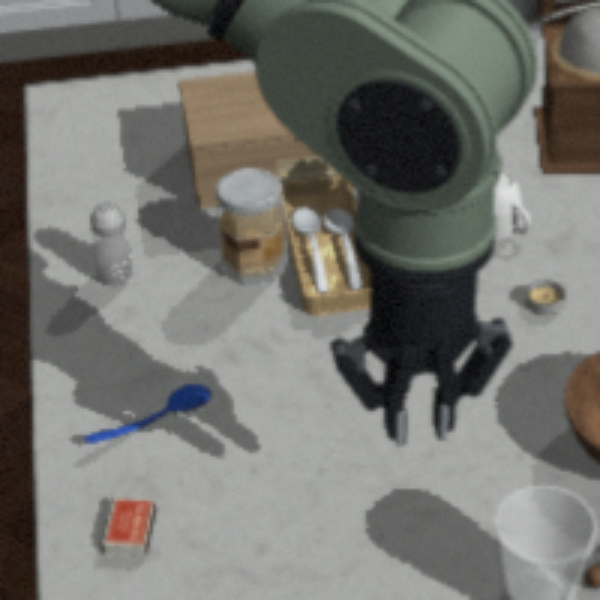

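The tray lies straight through the gap with its head against the box front at (245,255). Both spoons are in it, and the bystanders have not moved.

```bash
python3 -c "
from station import *
print(close_job())"
```

```text
the job is handed in; nothing more can be done
None
```

I pushed the tray straight through the gap until its head met the front of the tea box, with both teaspoons still lying in it; the last pictures show nothing else moved, and I handed the job in at about 13 s with the robot clear (no verdict came back).

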